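Make up two bench kits for the rotor cycler

ROBOT

A 7-joint arm with a two-finger parallel gripper is mounted at the origin on the work surface. World frame = base frame: x ahead of the robot, y to its left, z up, the work surface at z = 0. Lengths are in m, angles in rad, forces in N, time in s.
With the tool pointing down it reaches from about 0.425 to 0.975 m from the base axis. Payload 16.7 kg.
Tool frame: the origin (TCP) lies at the very end of the fingers, on their centre line; the grasp point (between the pads) lies 19 mm behind it; z points along the fingers, y is the line along which they close (so a half turn about z gives the same grasp; the last joint's range is limited). The gripper opens to 85 mm and grips with 20 to 120 N. Pads are 22 mm wide; open, the fingers measure 114 mm over their backs; the gripper's body (76 mm by 85 mm) begins 54 mm behind the grasp point. The pads swing forward as they close: fully open they stand 13 mm farther back than shut.
Start: joints at [-1.256, 0.426, 0.074, 1.606, -0.034, 1.111, -0.067], TCP at [0.303, 0.603, 0.231] pointing down, gripper open.
Joint ranges: [-2.85, 2.85], [-0.5, 2.14], [-1.23, 1.37], [0.21, 2.46], [-1.02, 4.16], [0.16, 2.05], [-2.73, 2.73]. Speed limits (rad/s): [1.89, 1.89, 2.39, 2.39, 3.01, 3.01, 3.01].

INTERFACE

Orientations are given as a rotation vector (axis times angle).
In Python, from cell import env, eyes gives the robot as it stands.
- The arm moves only by the tool play_rows, never from a script. Its argument "deltas" is a list of rows, each a list of 4 numbers: the shift along the tool's x, y, z normalised to -1 to 1, where 1 is 1 m, then the turn about the tool's z normalised to -1 to 1, where 1 is 180 degrees. In form: [[dx, dy, dz, roll], ...]. A call has 1 to 12 rows; each row is the pose to reach, as a shift and turn from the pose commanded when the call began, along the tool's axes at that moment, turning the shorter way round; what a row does not reach only later rows make up. A row lasts 1/10 s, in which the tool goes at most 50 mm and 8.59 degrees, less where a joint would pass 70% of its speed; a pose out of reach is approached as far as the arm can. A call with a number of a shift or a turn outside -1 to 1 is refused whole. A call with a gripper value outside its range is refused whole. "fingers" is the closure, from -1 (fully open) to 1 (shut), set as the call begins (left out, the last holds). The fingers move at their own pace and stop on an object; "force" is the grip in N (left out, the last holds). Time passes only in rows, so rows that repeat a pose let the fingers close. It gives the time, the measured TCP pose, the force, the opening and the grip force at its end, in the units of the state.
- env.state(): the state, without advancing time (a new reading comes with each control period).
- eyes.get_image(name): name is "scene" or "side" or "wrist"; returns the picture (420x560x3 uint8, red, green, blue); there is no depth.
- eyes.get_calibration(name): a dict with "fx", "fy", "cx", "cy" (pixels), "k1" (the pictures are not rectified: a ray, as slopes to the right and down, at radius r is drawn at 1 + k1 r^2 times it, then the intrinsics apply), "R" (3x3) and "t" (3): a world point X has camera coordinates R X + t; the wrist camera has in their place "hand_eye" (4x4, takes a point from camera to tool coordinates, whose origin is the TCP and whose axes are the flange's). Camera axes: x right, y down, z forward; pixel columns grow to the right and rows downward; lengths in m; the calibration is good to about 2 mm. A picture is of the moment at which its call begins: read the wrist's pose just before it. get_calibration takes no time and is no camera call.
- env.finish_job(): hands the job in; it is judged then, once.
The state is a dict: "time": time; "joint_positions": joint angles; "dq": joint speeds; "effort": joint torques, N m; "eef_pos": TCP position; "eef_rot": TCP orientation; "contact_force": force on the tool from outside, world axes, zero at the start; "ft_torque": the same for the moment, N m; "gripper_width": finger opening in m; "gripper_force": force on a finger pad.
Only numpy, scipy, OpenCV 4.12 (cv2) and the standard library are available. Lean on these libraries where they do the work, as an engineer would, in place of code of your own. Each camera call takes 0.05 s, during which the arm holds its last target. There are 200 camera calls.

TASK

Make up two kits on the lab bench. In the rectangular tray put one of the steel rings lying flat, the tall bottle standing upright inside that ring, and the metal tube block flat on the tray floor with its wells up; in the round dish put the other ring lying flat, with the squat jar standing upright inside it. Do not drop or knock over the bottle or the jar, and leave the pipette-tip box where it stands.

Things in the scene. Friction and masses are not known exactly. Their poses are not given: they have to be found in the camera images.
- tray: white rectangular open tray, fixed to the bench, the first kit's place: 240 mm (its x) by 140 mm (its y) outside, 22 mm high, walls and floor 5 mm thick (inside 230 x 130 mm, inner floor 5 mm above the bench). Origin: centre of its underside; x along its long side, z up. It stands on the left or on the right of the stock.
- dish: round shallow stainless steel dish, fixed to the bench, the second kit's place: 150 mm outside diameter, 22 mm high, upright wall 4 mm, inner floor 5 mm above the bench and 142 mm across. Origin: centre of its underside; z up. The tray is on the left and the dish on the right of the stock, or the other way round.
- ring1: one of two identical dark steel bottle-stabilising rings lying flat on the bench: outer diameter 66 mm, hole 52 mm right through, 22 mm high, 250 g. Origin: on its axis, at its underside; z up. Either ring may serve either kit.
- ring2: one of two identical dark steel bottle-stabilising rings lying flat on the bench: outer diameter 66 mm, hole 52 mm right through, 22 mm high, 250 g. Origin: on its axis, at its underside; z up. Either ring may serve either kit.
- bottle: tall white plastic bottle with a blue screw cap and paper label, standing: 110 mm high; body 38 mm diameter and straight up to 72 mm, then a shoulder, and a 28 mm cap from 88 to 110 mm. About 120 g. Origin: centre of its underside; z up. Fits a ring with 7 mm to spare all round.
- jar: squat white plastic jar with a blue lid of the same width and a paper label, standing: 38 mm diameter, straight-sided, 62 mm high (lid from 48 mm up). About 80 g. Origin: centre of its underside; z up. Fits a ring with 7 mm to spare all round.
- block: bare aluminium tube block with 4 x 3 dark wells in its top: 60 mm (its x) by 40 mm (its y), 40 mm high, about 220 g. Origin: centre of its underside; x along its long side, z up. Any heading will do in the tray.
- tipbox: open grey pipette-tip box with 5 x 5 white tips standing out of its top, loose among the stock, 62 x 62 mm, 54 mm high over the tips; to be left where it stands. Origin: centre of its underside; z up.
Not all that is in view belongs to the job. What is shaped like the ring1 but blue or red is not meant.

How it is judged:
At the end, for the whole second after the job is handed in: Tray: one ring, bottle in it, block. Dish: other ring, jar in it. All inside the walls, undersides within 4 mm of the floor, tilt under 0.1 rad, bottle and jar axes within 10 mm of their ring's, at rest (0.02 m/s); tip box within 20 mm of its start (((x of ring1 in the frame of tray between -0.085 and 0.085 m and y of ring1 in the frame of tray between -0.035 and 0.035 m and height (world z) of each of ring1, ring2 below 0.009 m and angle between each of ring1, ring2's own z axis and vertical below 0.1 rad and linear speed of each of ring1, ring2 below 0.02 m/s and angular speed of each of ring1, ring2 below 0.2 rad/s and horizontal distance between bottle and ring1 below 0.01 m and horizontal distance between ring2 and dish below 0.041 m and horizontal distance between jar and ring2 below 0.01 m) or (x of ring2 in the frame of tray between -0.085 and 0.085 m and y of ring2 in the frame of tray between -0.035 and 0.035 m and height (world z) of each of ring2, ring1 below 0.009 m and angle between each of ring2, ring1's own z axis and vertical below 0.1 rad and linear speed of each of ring2, ring1 below 0.02 m/s and angular speed of each of ring2, ring1 below 0.2 rad/s and horizontal distance between bottle and ring2 below 0.01 m and horizontal distance between ring1 and dish below 0.041 m and horizontal distance between jar and ring1 below 0.01 m)) and height (world z) of each of bottle, jar, block below 0.009 m and angle between each of bottle, jar, block's own z axis and vertical below 0.1 rad and linear speed of each of bottle, jar, block below 0.02 m/s and angular speed of each of bottle, jar, block below 0.2 rad/s and x of block in the frame of tray between -0.098 and 0.098 m and y of block in the frame of tray between -0.048 and 0.048 m and distance of tipbox from where it was at the start of the episode below 0.02 m); the robot touches nothing.
It fails at once if the tall bottle is dropped (falls faster than 0.7 m/s, about 25 mm of free fall, while not held) (linear speed of bottle above 0.7 m/s and contact force between the fingers and bottle below 0.05 N).
It fails at once if the tall bottle is knocked over (leans more than 0.7 rad) (angle between bottle's own z axis and vertical above 0.7 rad).
It fails at once if the squat jar is dropped (falls faster than 0.7 m/s, about 25 mm of free fall, while not held) (linear speed of jar above 0.7 m/s and contact force between the fingers and jar below 0.05 N).
It fails at once if the squat jar is knocked over (leans more than 0.7 rad) (angle between jar's own z axis and vertical above 0.7 rad).
It fails at once if the pipette-tip box is shifted by more than 20 mm (distance of tipbox from where it was at the start of the episode above 0.02 m).
It also fails if it takes over 122 s, if anything falls off the work surface, if the arm or the gripper's body presses on something with over 40 N, if the wrist force passes 120 N, or if a joint passes its speed limit or range.

## Working session

There is one attempt and no reset: what is moved stays moved. The work goes in short steps, Python scripts to look and compute and a tool call to move; the robot and the scene stay as the last step left them, time stands still between calls to the robot, and variables do not carry over. Pictures are saved under pics/ and viewed, at most 14 in all, crops included, and the job is handed in when it is done.

Besides the shell and the picture viewer there is one more tool, called after ">>>" by a JSON object that holds its "method" and its "body". play_rows: Moves the arm, as the interface text tells. Scaled input: -1 to 1 covers 1 m each way for a shift and 180 degrees each way for a turn. Its arguments: {"type":"object","properties":{"deltas":{"type":"array"},"fingers":{"type":"number"},"force":{"type":"number"}},"required":["deltas"]}

```bash
ls; mkdir -p pics
python3 - <<'E'
from cell import env, eyes
import cv2,numpy as np
for n in ["scene","side"]:
    cv2.imwrite(f"pics/{n}0.png",eyes.get_image(n)[:,:,::-1])
    c=eyes.get_calibration(n);R=np.array(c["R"]);print(n,-R.T@np.array(c["t"]),R[2],c["fx"],c["k1"])
print(eyes.get_calibration("wrist")); print(env.state())
E
```

```text
pics
scene [0.90884988 0.2556375  0.71972792] [-0.50836579 -0.27596369 -0.81572561] 400.2459760048848 -0.026896027599853052
side [ 0.00421943 -0.51890704  0.80032657] [ 0.47240016  0.49699425 -0.72789753] 528.8146867930092 -0.07668759261036288
{'fx': 343.44242423200757, 'fy': 343.44242423200757, 'cx': 285.3946134503325, 'cy': 208.5088516081531, 'k1': -0.07135777729840526, 'hand_eye': array([[ 1.35459426e-03, -9.55503638e-01, -2.94976208e-01,
         7.43524754e-02],
       [ 9.99999044e-01,  1.37608531e-03,  1.34717462e-04,
         1.45849200e-03],
       [ 2.77189402e-04, -2.94976109e-01,  9.55504588e-01,
        -1.41938733e-01],
       [ 0.00000000e+00,  0.00000000e+00,  0.00000000e+00,
         1.00000000e+00]])}
{'time': 0.1, 'joint_positions': array([-1.25550426,  0.42668934,  0.07387718,  1.60653923, -0.03411713,
        1.11078601, -0.06710923]), 'dq': array([-0.00094004, -0.00191476, -0.00151859, -0.00156628,  0.00266519,
        0.00072291,  0.00094452]), 'effort': array([ 8.64004833e-03, -9.51541543e+01,  3.77210230e+00, -4.64395094e+01,
        1.98661705e-02,  6.40876475e-03,  9.38540552e-05]), 'eef_pos': array([0.30242932, 0.60305208, 0.23066974]), 'eef_rot': array([-7.23602978e-01, -3.05692625e+00,  1.79989911e-03]), 'contact_force': array([-0.14014837, -0.30950133,  0.04020441]), 'ft_torque': array([-0.02977982,  0.00050348, -0.01094066]), 'gripper_force': 0.0, 'gripper_width': 0.0854835237264248}
```

View pics/scene0.png

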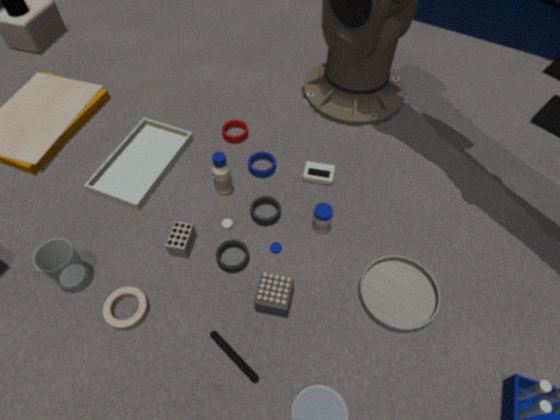

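View pics/side0.png

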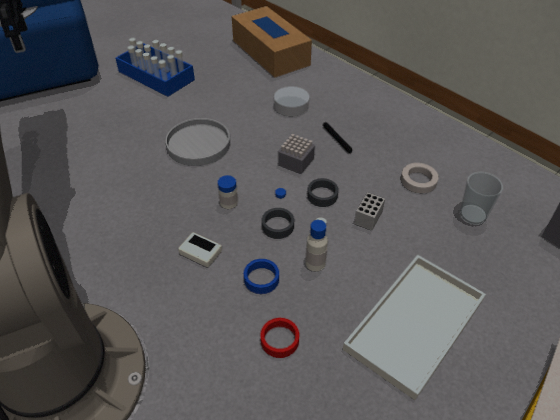

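The tray is scene-left (scene 140,162) and the dish is scene-right (400,292). There are two dark steel rings, at scene (265,210) and (233,256), side (278,222) and (323,192). The blue ring (262,163), red ring (235,131) and beige ring (125,308) are decoys. The bottle is at (221,172), the jar at (322,218), the block at (180,238) and the tip box at (274,294).

```bash
cat > h.py <<'E'
from cell import env, eyes
import cv2,numpy as np
from scipy.spatial.transform import Rotation as Rn
def cal(n,st=None):
    c=eyes.get_calibration(n);K=np.array([[c["fx"],0,c["cx"]],[0,c["fy"],c["cy"]],[0,0,1.]])
    if n=="wrist":
        T=np.eye(4);T[:3,:3]=Rn.from_rotvec(st["eef_rot"]).as_matrix();T[:3,3]=st["eef_pos"]
        M=T@np.array(c["hand_eye"]);return K,c["k1"],M[:3,:3],M[:3,3]
    R=np.array(c["R"]);return K,c["k1"],R.T,-R.T@np.array(c["t"])
def ray(C,px,z):
    K,k,R,o=C
    u=cv2.undistortPoints(np.float64(px).reshape(-1,1,2),K,np.array([k,0,0,0.]))[:,0]
    d=np.c_[u,np.ones(len(u))]@R.T
    return o+d*((z-o[2])/d[:,2])[:,None]
def circ(P):
    A=np.c_[2*P[:,:2],np.ones(len(P))];s=np.linalg.lstsq(A,(P[:,:2]**2).sum(1),rcond=None)[0]
    return s[:2],np.sqrt(s[2]+s[0]**2+s[1]**2)
E
cat > m1.py <<'E'
from h import *
pt={"ringA":((265,210),(278,222),.011),"ringB":((233,256),(323,192),.011),"bottle cap":((219,157),(318,227),.105),"jar lid":((323,211),(227,183),.06),"block":((181,230),(371,205),.04),"tip":((275,287),(297,145),.045),"dish":((400,292),(198,141),.015),"tray":((140,162),(417,322),.01),"blue":((262,163),(262,275),.011)}
for k,(a,b,z) in pt.items():
    print(k,ray(cal("scene"),a,z)[0].round(3),ray(cal("side"),b,z)[0].round(3))
for n,seeds in (("scene",[(265,210),(233,256)]),("side",[(278,222),(323,192)])):
    im=cv2.imread(f"pics/{n}0.png");hsv=cv2.cvtColor(im,cv2.COLOR_BGR2HSV)
    m=((hsv[...,2]<62)).astype(np.uint8)
    for s in seeds:
        w=np.zeros_like(m);cv2.circle(w,s,21,1,-1)
        cs,_=cv2.findContours(m*w,cv2.RETR_EXTERNAL,cv2.CHAIN_APPROX_NONE)
        c=max(cs,key=lambda c:cv2.boundingRect(c)[2])
        hull=cv2.convexHull(c)[:,0]
        P=ray(cal(n),hull,.011);print(n,s,cv2.boundingRect(c),circ(P))
im=cv2.imread("pics/scene0.png")[130:310,160:345]
cv2.imwrite("pics/crop1.png",cv2.resize(im,None,fx=3.2,fy=3.2,interpolation=cv2.INTER_CUBIC))
E
python3 m1.py
```

```text
ringA [ 0.484 -0.005  0.011] [ 0.489 -0.001  0.011]
ringB [ 0.613 -0.005  0.011] [ 0.616 -0.004  0.011]
bottle cap [ 0.47  -0.121  0.105] [ 0.474 -0.119  0.105]
jar lid [0.458 0.116 0.06 ] [0.457 0.115 0.06 ]
block [ 0.626 -0.117  0.04 ] [ 0.637 -0.115  0.04 ]
tip [0.643 0.108 0.045] [0.656 0.115 0.045]
dish [0.526 0.313 0.015] [0.525 0.31  0.015]
tray [ 0.507 -0.334  0.01 ] [ 0.504 -0.334  0.01 ]
blue [ 0.37  -0.079  0.011] [ 0.377 -0.076  0.011]
scene (265, 210) (251, 197, 30, 29) (array([ 0.48523879, -0.00417733]), np.float64(0.03558160117959494))
scene (233, 256) (217, 240, 32, 33) (array([ 0.61299031, -0.00606343]), np.float64(0.03472673059925846))
side (278, 222) (262, 208, 32, 31) (array([ 0.48625171, -0.00141507]), np.float64(0.03824812368124977))
side (323, 192) (307, 179, 31, 28) (array([ 0.61502679, -0.00392137]), np.float64(0.03878241844228008))
```

View pics/crop1.png

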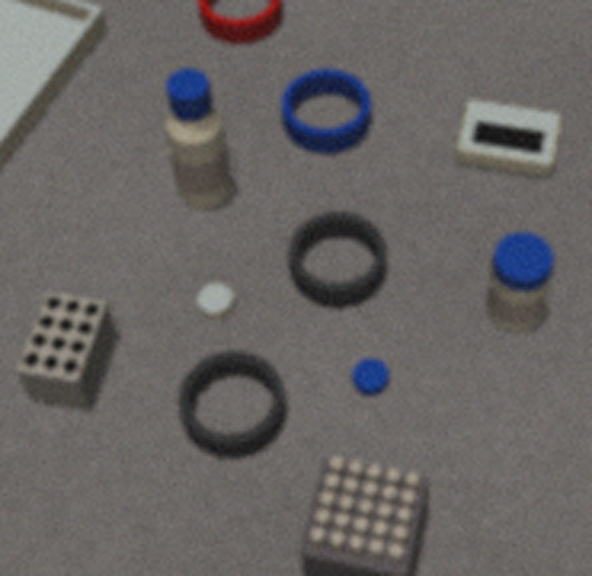

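The crop confirms it: both dark rings are plain steel and about 66 mm across. Next I'll bring the wrist camera over the stock for finer measurement, and measure the tray and dish at the same time.

```bash
cat >> h.py <<'E'
def go(x,y,z,h,st=None):
    """row for world target, h = world heading (deg) of tool x; tool down"""
    st=st or env.state();R=Rn.from_rotvec(st["eef_rot"]).as_matrix()
    d=R.T@(np.array([x,y,z])-st["eef_pos"]);h0=np.degrees(np.arctan2(R[1,0],R[0,0]))
    t=(-(h-h0)+180)%360-180   # tool z down: positive turn lowers heading
    print("row",d.round(4),"roll",round(t/180,4),"h0",h0.round(1),"R2",R[:,2].round(3),"at",st["eef_pos"].round(4),"t",st["time"])
E
python3 - <<'E'
from h import *
go(.50,0,.33,0);go(.5,0,.33,180);go(.5,0,.33,90)
# tray from scene/side masks
for n,s in (("scene",(140,162)),("side",(417,322))):
    im=cv2.imread(f"pics/{n}0.png");g=cv2.GaussianBlur(im,(3,3),0)
    m=(g.min(2)>125).astype(np.uint8) 
    nl,L,S,_=cv2.connectedComponentsWithStats(m);l=L[s[1],s[0]];print(n,im[s[1],s[0]],l,S[l])
    c=max(cv2.findContours((L==l).astype(np.uint8),0,1)[0],key=cv2.contourArea)[:,0]
    P=ray(cal(n),c,.012)[:,:2].astype(np.float32);print(cv2.minAreaRect(P))
print("dish top edge")
for n,pp in (("scene",[(360,285),(439,297),(408,257)]),("side",[(166,140),(231,140),(200,120)])): print(circ(ray(cal(n),pp,.022)))
for a in ((228,224),(276,247)): print("cap",ray(cal("scene"),a,.005)[0])
E
```

```text
row [-0.447  -0.4506 -0.0988] roll 0.852 h0 153.4 R2 [-0.    -0.001 -1.   ] at [0.3024 0.6031 0.2307] t 0.1
row [-0.447  -0.4506 -0.0988] roll -0.148 h0 153.4 R2 [-0.    -0.001 -1.   ] at [0.3024 0.6031 0.2307] t 0.1
row [-0.447  -0.4506 -0.0988] roll 0.352 h0 153.4 R2 [-0.    -0.001 -1.   ] at [0.3024 0.6031 0.2307] t 0.1
scene [166 171 166] 3 [  84  118  107   87 3916]
((0.4958696961402893, -0.34353458881378174), (0.24541893601417542, 0.1441715955734253), 6.507691860198975)
side [154 154 148] 25 [ 345  255  140  139 9129]
((0.5108019709587097, -0.3288605511188507), (0.24341730773448944, 0.14185918867588043), 6.581173896789551)
dish top edge
(array([0.52390325, 0.3094534 ]), np.float64(0.07358101771594841))
(array([0.52385578, 0.30505753]), np.float64(0.07564906884269697))
cap [ 0.55017736 -0.05806318  0.005     ]
cap [0.54941542 0.05849052 0.005     ]
```

>>> {"method": "play_rows", "body": {"deltas": [[-0.447,-0.451,-0.099,0.352],[-0.447,-0.451,-0.099,0.352],[-0.447,-0.451,-0.099,0.352],[-0.447,-0.451,-0.099,0.352],[-0.447,-0.451,-0.099,0.352],[-0.447,-0.451,-0.099,0.352],[-0.447,-0.451,-0.099,0.352],[-0.447,-0.451,-0.099,0.352],[-0.447,-0.451,-0.099,0.352],[-0.447,-0.451,-0.099,0.352],[-0.447,-0.451,-0.099,0.352],[-0.447,-0.451,-0.099,0.352]], "fingers": -1, "force": 50}}

```text
time: 1.3
eef_pos: [0.4868, 0.0378, 0.3241]
eef_rot: [-2.221, -2.221, -0.001]
contact_force: [0.1, 0.9, -0.5]
gripper_width: 0.0852
gripper_force: 0.0
```

Run:
```python
from h import *
go(.5,0,.33,90)
```

```text
row [-0.0378  0.0131 -0.0059] roll 0.0001 h0 90.0 R2 [ 0.     0.001 -1.   ] at [0.4868 0.0378 0.3241] t 1.3
```

>>> {"method": "play_rows", "body": {"deltas": [[-0.04,0.05,0,0],[-0.04,0.05,0,0],[-0.04,0.05,0,0],[-0.04,0.05,0,0]]}}

```text
time: 1.7
eef_pos: [0.5364, 0.0001, 0.3232]
eef_rot: [-2.221, -2.221, 0.002]
contact_force: [0.5, 0.4, -0.4]
gripper_width: 0.0857
gripper_force: 0.0
```

Run:
```python
from h import *
import json
st=env.state();im=eyes.get_image("wrist")[:,:,::-1];cv2.imwrite("pics/w1.png",im)
json.dump({k:np.array(v).tolist() for k,v in st.items()},open("w1.json","w"));print(st["eef_pos"],st["dq"].max())
```

```text
[5.36381538e-01 8.03201686e-05 3.23249853e-01] 0.010223656037136215
```

View pics/w1.png

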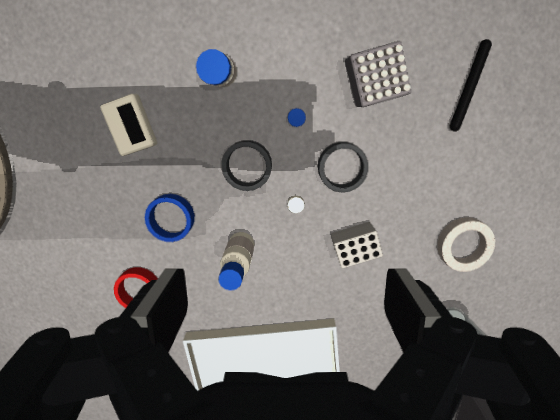

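The wrist view shows rings at (247,165) and (343,167), the jar lid (213,66), the bottle cap (231,277), the block (358,248), and the tip box (380,73), clear of the rings.

Run:
```python
from h import *
import json
st=json.load(open("w1.json"));C=cal("wrist",st);im=cv2.imread("pics/w1.png");hsv=cv2.cvtColor(im,cv2.COLOR_BGR2HSV)
def blob(m,s,r):
    w=np.zeros(m.shape,np.uint8);cv2.circle(w,s,r,1,-1)
    cs=cv2.findContours(m.astype(np.uint8)*w,0,1)[0];return max(cs,key=cv2.contourArea)[:,0]
for s in ((247,165),(343,167)):
    m=(hsv[...,2]<72); c=cv2.convexHull(blob(m,s,30))[:,0]
    print("ring",c.min(0),c.max(0),circ(ray(C,c,.014)))
bl=(hsv[...,0]>95)&(hsv[...,0]<130)&(hsv[...,1]>150)&(hsv[...,2]>90)
for s,z in (((231,277),.11),((213,66),.062)):
    c=blob(bl,s,26);print("cap",c.min(0),c.max(0),circ(ray(C,cv2.convexHull(c)[:,0],z)))
P=ray(C,[(332,240),(376,231),(383,258),(341,268)],.04);print(P.mean(0),np.diff(P[:,:2],axis=0),)
P=ray(C,[(348,56),(399,42),(411,91),(360,107)],.04);print("tip",P.mean(0))
P=ray(C,[(184,331),(335,319)],.022);print("tray edge",P)
```

```text
ring [221 140] [271 190] (array([ 0.48598233, -0.00311854]), np.float64(0.033536529623009424))
ring [326 152] [364 188] (array([ 0.61548236, -0.00686515]), np.float64(0.02711527452909389))
cap [219 269] [241 289] (array([ 0.47329518, -0.11931545]), np.float64(0.013410606696510126))
cap [196  49] [229  84] (array([0.45725315, 0.11553408]), np.float64(0.018398558612814364))
[ 0.63601291 -0.11292634  0.04      ] [[ 0.05818033  0.01280431]
 [ 0.01294769 -0.03946104]
 [-0.05690811 -0.0148825 ]]
tip [0.64824638 0.10983873 0.04      ]
tray edge [[ 0.38137917 -0.25894046  0.022     ]
 [ 0.61314376 -0.23572364  0.022     ]]
```

>>> {"method": "play_rows", "body": {"deltas": [[-0.003,-0.05,0.05,0],[-0.003,-0.05,0.1,0],[-0.003,-0.05,0.15,0],[-0.003,-0.05,0.2,0],[-0.003,-0.05,0.23,0],[-0.003,-0.05,0.255,0],[-0.003,-0.05,0.275,0],[-0.003,-0.05,0.29,0],[-0.003,-0.05,0.303,0],[-0.003,-0.05,0.313,0],[-0.003,-0.05,0.319,0],[-0.003,-0.05,0.319,0]]}}

```text
time: 2.95
eef_pos: [0.4866, -0.003, 0.0045]
eef_rot: [-2.221, -2.221, 0.0]
contact_force: [-0.0, 0.2, 0.6]
gripper_width: 0.0855
gripper_force: 0.0
```

>>> {"method": "play_rows", "body": {"deltas": [[0,0,0,0],[0,0,0,0],[0,0,0,0],[0,0,0,0],[0,0,0,0],[0,0,0,0]], "fingers": 1, "force": 60}}

```text
time: 3.55
eef_pos: [0.487, -0.0031, 0.006]
eef_rot: [-2.222, -2.221, -0.002]
contact_force: [-8.4, -0.3, 25.3]
gripper_width: 0.0643
gripper_force: 59.0
```

>>> {"method": "play_rows", "body": {"deltas": [[0,0,-0.01,0],[0,0,-0.03,0],[0,0,-0.07,0],[0,0,-0.11,0],[0,0,-0.14,0],[0,0,-0.14,0],[0,0,-0.14,0]]}}

```text
time: 4.25
eef_pos: [0.4871, -0.0027, 0.1454]
eef_rot: [2.221, 2.222, 0.003]
contact_force: [-0.6, -0.5, -2.0]
gripper_width: 0.0636
gripper_force: 67.1
```

Run:
```python
from h import *
go(.453,-.3415,.15,96)
cv2.imwrite("pics/w2.png",eyes.get_image("wrist")[:,:,::-1])
```

```text
row [-0.3388 -0.0343 -0.0051] roll -0.0331 h0 90.0 R2 [ 0.002  0.001 -1.   ] at [ 0.4871 -0.0027  0.1454] t 4.25
```

View pics/w2.png

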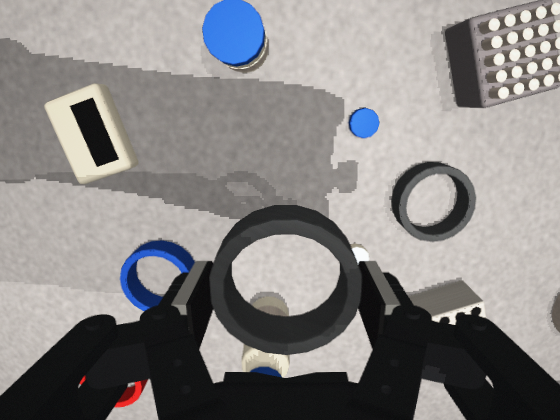

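The ring is held level between the pads. Now to the tray.

>>> {"method": "play_rows", "body": {"deltas": [[-0.015,-0.002,-0.02,0],[-0.045,-0.005,-0.03,-0.01],[-0.09,-0.01,-0.03,-0.033],[-0.14,-0.015,-0.03,-0.033],[-0.19,-0.02,-0.03,-0.033],[-0.24,-0.025,-0.03,-0.033],[-0.285,-0.03,-0.03,-0.033],[-0.32,-0.034,-0.01,-0.033],[-0.339,-0.034,0.02,-0.033],[-0.339,-0.034,0.06,-0.033],[-0.339,-0.034,0.09,-0.033],[-0.339,-0.034,0.09,-0.033]]}}

```text
time: 5.5
eef_pos: [0.4497, -0.3408, 0.0502]
eef_rot: [-2.099, -2.327, 0.004]
contact_force: [-0.1, -0.2, -2.0]
gripper_width: 0.0638
gripper_force: 67.6
```

Run:
```python
from h import *
go(.453,-.3415,.012,96)
```

```text
row [-0.0011  0.0034  0.0381] roll -0.0006 h0 95.9 R2 [-0.008  0.003 -1.   ] at [ 0.4497 -0.3408  0.0502] t 5.5
```

>>> {"method": "play_rows", "body": {"deltas": [[-0.001,0.003,0.012,0],[-0.001,0.003,0.022,0],[-0.001,0.003,0.03,0],[-0.001,0.003,0.034,0],[-0.001,0.003,0.038,0],[-0.001,0.003,0.038,0],[-0.001,0.003,0.038,0]]}}

```text
time: 6.2
eef_pos: [0.4561, -0.3429, 0.017]
eef_rot: [2.103, 2.333, 0.0]
contact_force: [-0.0, 0.6, -2.2]
gripper_width: 0.0635
gripper_force: 67.6
```

>>> {"method": "play_rows", "body": {"deltas": [[0,0,0.002,0],[0,0,0.004,0],[0,0,0.006,0],[0,0,0.006,0]]}}

```text
time: 6.6
eef_pos: [0.4561, -0.3429, 0.0113]
eef_rot: [2.103, 2.333, 0.001]
contact_force: [-3.6, 3.7, 13.7]
gripper_width: 0.0635
gripper_force: 69.3
```

>>> {"method": "play_rows", "body": {"deltas": [[0,0,0,0],[0,0,0,0],[0,0,0,0],[0,0,0,0],[0,0,-0.03,0],[0,0,-0.08,0],[0,0,-0.13,0],[0,0,-0.17,0],[0,0,-0.2,0],[0,0,-0.2,0]], "fingers": -1}}

```text
time: 7.6
eef_pos: [0.4574, -0.344, 0.2146]
eef_rot: [2.1, 2.329, 0.004]
contact_force: [0.2, 0.7, -0.8]
gripper_width: 0.0851
gripper_force: 0.0
```

Run:
```python
from h import *
import json
st=env.state();im=eyes.get_image("wrist")[:,:,::-1];cv2.imwrite("pics/w3.png",im)
C=cal("wrist",st);m=(cv2.cvtColor(im,cv2.COLOR_BGR2HSV)[...,2]<72).astype(np.uint8)
gx=(.456,-.343)
m[300:]=0
for c in cv2.findContours(m,0,1)[0]:
    if cv2.contourArea(c)>800: print(c[:,0].min(0),c[:,0].max(0),circ(ray(C,cv2.convexHull(c)[:,0],.019)))
go(.473,-.119,.2,90)
```

```text
[384 269] [438 299] (array([ 0.61192039, -0.45351535]), np.float64(0.03190631572950921))
[133 269] [187 299] (array([ 0.33562667, -0.48135596]), np.float64(0.031723731699870736))
[251 147] [315 212] (array([ 0.45757319, -0.34321665]), np.float64(0.033432461183089145))
row [0.2212 0.0393 0.0123] roll 0.0331 h0 96.0 R2 [ 0.003 -0.001 -1.   ] at [ 0.4568 -0.3431  0.2124] t 7.65
```

View pics/w3.png

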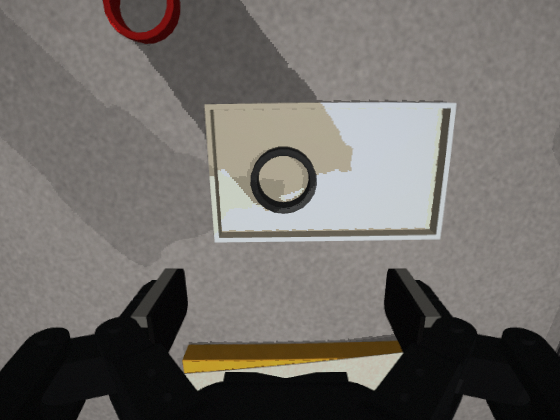

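The ring lies flat in the tray at (283,180). Next is the bottle.

>>> {"method": "play_rows", "body": {"deltas": [[0.05,0.01,0,0.01],[0.1,0.02,0,0.033],[0.15,0.03,0,0.033],[0.19,0.036,0,0.033],[0.215,0.039,0,0.033],[0.221,0.039,0.01,0.033],[0.221,0.039,0.01,0.033]]}}

```text
time: 8.35
eef_pos: [0.4709, -0.1179, 0.1991]
eef_rot: [-2.218, -2.223, 0.003]
contact_force: [-0.2, -0.3, -0.4]
gripper_width: 0.0852
gripper_force: 0.0
```

>>> {"method": "play_rows", "body": {"deltas": [[0,0,0.03,0],[0,0,0.06,0],[0,0,0.09,0],[0,0,0.115,0],[0,0,0.135,0],[0,0,0.15,0],[0,0,0.153,0],[0,0,0.153,0]]}}

```text
time: 9.15
eef_pos: [0.4713, -0.1203, 0.0474]
eef_rot: [-2.223, -2.219, 0.002]
contact_force: [0.1, -0.2, -0.5]
gripper_width: 0.0855
gripper_force: 0.0
```

Run:
```python
from h import *
go(.473,-.119,.048,90)
```

```text
row [ 0.0013  0.0017 -0.0006] roll -0.0006 h0 89.9 R2 [-0.002 -0.001 -1.   ] at [ 0.4713 -0.1203  0.0474] t 9.15
```

>>> {"method": "play_rows", "body": {"deltas": [[0.001,0.002,0,0],[0.001,0.002,0,0],[0.001,0.002,0,0],[0.001,0.002,0,0],[0.001,0.002,0,0],[0.001,0.002,0,0],[0.001,0.002,0,0],[0.001,0.002,0,0]], "fingers": 1, "force": 40}}

```text
time: 9.95
eef_pos: [0.4739, -0.1179, 0.0483]
eef_rot: [-2.221, -2.222, -0.001]
contact_force: [-3.4, -0.6, 10.3]
gripper_width: 0.0367
gripper_force: 38.6
```

>>> {"method": "play_rows", "body": {"deltas": [[0,0,-0.01,0],[0,0,-0.03,0],[0,0,-0.055,0],[0,0,-0.075,0],[0,0,-0.08,0],[0,0,-0.08,0],[0,0,-0.08,0]]}}

```text
time: 10.65
eef_pos: [0.4736, -0.1176, 0.1273]
eef_rot: [-2.221, -2.222, 0.0]
contact_force: [-0.6, 0.1, -0.9]
gripper_width: 0.0365
gripper_force: 40.6
```

Run:
```python
from h import *
go(.4575,-.343,.13,90)
cv2.imwrite("pics/s2.png",cv2.resize(np.hstack([eyes.get_image("scene")[100:280,80:340],eyes.get_image("side")[130:310,220:480]])[:,:,::-1],None,fx=1.5,fy=1.5))
```

```text
row [-0.2253 -0.0162 -0.0027] roll 0.0002 h0 90.0 R2 [-0.  0. -1.] at [ 0.4736 -0.1176  0.1273] t 10.65
```

View pics/s2.png

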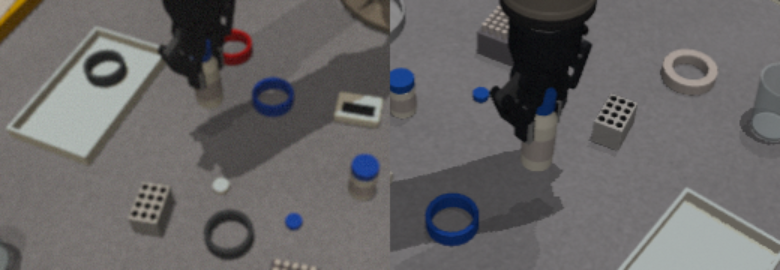

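The bottle is held upright, clear of the bench, and aligned with the tool. I'll carry it slowly to the ring.

>>> {"method": "play_rows", "body": {"deltas": [[-0.01,-0.001,0,0],[-0.03,-0.003,0,0],[-0.055,-0.005,0,0],[-0.08,-0.007,0,0],[-0.105,-0.008,0,0],[-0.13,-0.01,0,0],[-0.155,-0.012,0,0],[-0.18,-0.014,0,0],[-0.2,-0.016,0,0],[-0.215,-0.016,0,0],[-0.222,-0.016,0,0],[-0.224,-0.016,0,0]]}}

```text
time: 11.95
eef_pos: [0.4572, -0.3429, 0.1273]
eef_rot: [-2.222, -2.22, 0.001]
contact_force: [0.7, -0.2, -1.5]
gripper_width: 0.0367
gripper_force: 40.6
```

>>> {"method": "play_rows", "body": {"deltas": [[0,0,0,0],[0,0,0.01,0],[0,0,0.02,0],[0,0,0.03,0],[0,0,0.035,0],[0,0,0.035,0],[0,0,0.035,0]]}}

```text
time: 12.65
eef_pos: [0.4578, -0.3421, 0.0927]
eef_rot: [-2.221, -2.221, 0.0]
contact_force: [-0.6, -0.4, -1.4]
gripper_width: 0.0367
gripper_force: 40.6
```

Run:
```python
from h import *
go(.4575,-.342,.054,90)
C=cal("wrist",env.state());im=eyes.get_image("wrist")[:,:,::-1]
cv2.imwrite("pics/w4.png",im)
```

```text
row [ 0.0001 -0.0003  0.0387] roll -0.0 h0 90.0 R2 [-0. -0. -1.] at [ 0.4578 -0.3421  0.0927] t 12.65
```

View pics/w4.png

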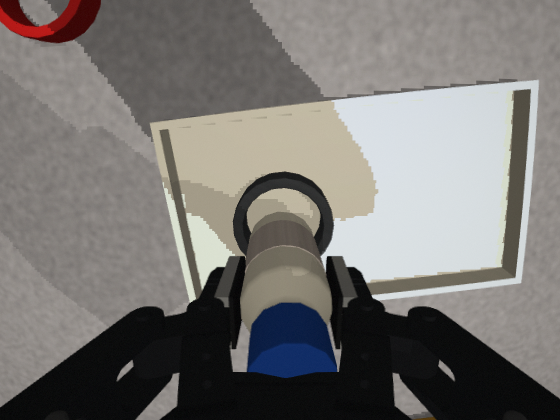

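The bottle bottom (283,235) is aligned with the ring hole centre column (283). I'll lower it.

>>> {"method": "play_rows", "body": {"deltas": [[0,0,0.006,0],[0,0,0.012,0],[0,0,0.018,0],[0,0,0.024,0],[0,0,0.029,0],[0,0,0.033,0],[0,0,0.036,0],[0,0,0.038,0],[0,0,0.039,0],[0,0,0.039,0]]}}

```text
time: 13.7
eef_pos: [0.4579, -0.342, 0.0537]
eef_rot: [2.221, 2.222, -0.0]
contact_force: [0.1, 0.7, -1.2]
gripper_width: 0.0369
gripper_force: 40.6
```

>>> {"method": "play_rows", "body": {"deltas": [[0,0,0.001,0],[0,0,0.001,0]]}}

```text
time: 13.9
eef_pos: [0.458, -0.3424, 0.0534]
eef_rot: [2.221, 2.221, 0.0]
contact_force: [-2.2, 1.1, 7.9]
gripper_width: 0.0368
gripper_force: 41.5
```

>>> {"method": "play_rows", "body": {"deltas": [[0,0,0,0],[0,0,0,0],[0,0,0,0],[0,0,0,0],[0,0,0,0],[0,0,-0.02,0],[0,0,-0.05,0],[0,0,-0.09,0],[0,0,-0.13,0],[0,0,-0.16,0],[0,0,-0.16,0]], "fingers": -1}}

```text
time: 15.0
eef_pos: [0.4593, -0.3431, 0.2165]
eef_rot: [2.218, 2.218, 0.004]
contact_force: [0.2, -0.6, 0.1]
gripper_width: 0.0852
gripper_force: 0.0
```

Run:
```python
from h import *
go(.636,-.113,.2,13)
cv2.imwrite("pics/w5.png",eyes.get_image("wrist")[:,:,::-1])
```

```text
row [0.2302 0.1766 0.017 ] roll 0.4278 h0 90.0 R2 [ 0.005 -0.002 -1.   ] at [ 0.4593 -0.3431  0.2165] t 15.0
```

View pics/w5.png

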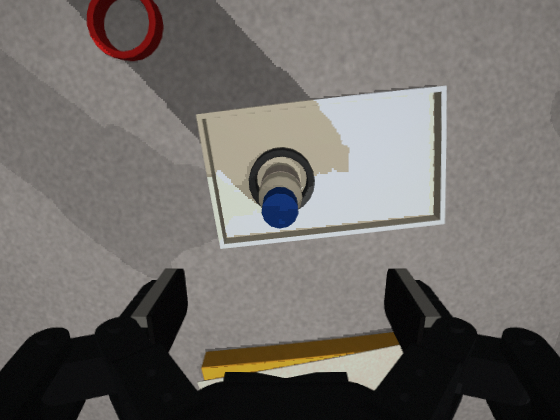

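The bottle stands in its ring (281,180). Next is the block.

>>> {"method": "play_rows", "body": {"deltas": [[0.04,0.03,0,0.048],[0.075,0.06,0,0.095],[0.11,0.085,0,0.143],[0.145,0.11,0,0.19],[0.175,0.135,0,0.238],[0.205,0.157,0,0.285],[0.225,0.172,0,0.333],[0.23,0.177,0,0.38],[0.23,0.177,0,0.428],[0.23,0.177,0.01,0.428],[0.23,0.177,0.02,0.428],[0.23,0.177,0.02,0.428]]}}

```text
time: 16.25
eef_pos: [0.6337, -0.1119, 0.1905]
eef_rot: [-3.12, -0.36, 0.004]
contact_force: [-0.6, 0.2, -0.7]
gripper_width: 0.0855
gripper_force: 0.0
```

Run:
```python
from h import *
go(.636,-.113,.010,13)
```

```text
row [0.0025 0.0018 0.1805] roll 0.0008 h0 13.1 R2 [-0.003  0.    -1.   ] at [ 0.6337 -0.1119  0.1905] t 16.25
```

>>> {"method": "play_rows", "body": {"deltas": [[0.002,0.002,0.04,0],[0.002,0.002,0.08,0],[0.002,0.002,0.115,0],[0.002,0.002,0.14,0],[0.002,0.002,0.16,0],[0.002,0.002,0.172,0],[0.002,0.002,0.178,0],[0.002,0.002,0.178,0],[0.002,0.002,0.178,0]]}}

```text
time: 17.15
eef_pos: [0.6378, -0.1137, 0.0157]
eef_rot: [3.121, 0.355, 0.002]
contact_force: [0.6, 0.7, -0.4]
gripper_width: 0.0856
gripper_force: 0.0
```

>>> {"method": "play_rows", "body": {"deltas": [[0,0,0,0],[0,0,0,0],[0,0,0,0],[0,0,0,0],[0,0,0,0],[0,0,0,0],[0,0,0,0],[0,0,0,0]], "fingers": 1, "force": 50}}

```text
time: 17.95
eef_pos: [0.6376, -0.1134, 0.0155]
eef_rot: [-3.121, -0.355, -0.001]
contact_force: [-2.3, 0.7, 9.0]
gripper_width: 0.0404
gripper_force: 48.2
```

>>> {"method": "play_rows", "body": {"deltas": [[0,0,-0.01,0],[0,0,-0.04,0],[0,0,-0.08,0],[0,0,-0.12,0],[0,0,-0.15,0],[0,0,-0.15,0],[0,0,-0.15,0]]}}

```text
time: 18.65
eef_pos: [0.6373, -0.1131, 0.1652]
eef_rot: [-3.121, -0.355, -0.001]
contact_force: [-1.3, 0.4, -3.1]
gripper_width: 0.0402
gripper_force: 49.3
```

Run:
```python
from h import *
go(.565,-.329,.16,7)
cv2.imwrite("pics/w6.png",eyes.get_image("wrist")[:,:,::-1])
```

```text
row [-0.119   0.1941  0.005 ] roll 0.0332 h0 13.0 R2 [ 0.001  0.    -1.   ] at [ 0.6373 -0.1131  0.1652] t 18.65
```

View pics/w6.png

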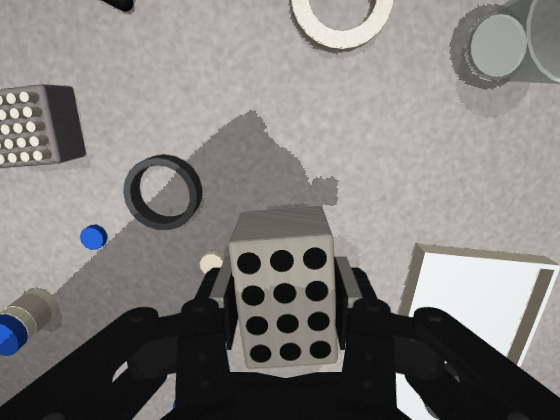

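The block is held wells-up; I'll place it in the tray's far half.

>>> {"method": "play_rows", "body": {"deltas": [[-0.01,0.015,0,0],[-0.03,0.045,0,0.01],[-0.05,0.085,0,0.033],[-0.075,0.125,0,0.033],[-0.095,0.16,0,0.033],[-0.108,0.185,0,0.033],[-0.113,0.195,0.02,0.033],[-0.113,0.195,0.05,0.033],[-0.113,0.195,0.08,0.033],[-0.113,0.195,0.1,0.033],[-0.113,0.195,0.1,0.033],[-0.113,0.195,0.1,0.033]]}}

```text
time: 19.9
eef_pos: [0.5706, -0.3293, 0.065]
eef_rot: [3.135, 0.192, -0.001]
contact_force: [0.8, -0.5, -1.4]
gripper_width: 0.0404
gripper_force: 49.2
```

Run:
```python
from h import *
go(.571,-.329,.022,7)
```

```text
row [ 0.0005 -0.0003  0.043 ] roll 0.0 h0 7.0 R2 [-0.001 -0.    -1.   ] at [ 0.5706 -0.3293  0.065 ] t 19.9
```

>>> {"method": "play_rows", "body": {"deltas": [[0,0,0.012,0],[0,0,0.022,0],[0,0,0.031,0],[0,0,0.037,0],[0,0,0.041,0],[0,0,0.043,0],[0,0,0.043,0],[0,0,0.0445,0],[0,0,0.0445,0]]}}

```text
time: 20.8
eef_pos: [0.571, -0.329, 0.0205]
eef_rot: [3.135, 0.192, 0.001]
contact_force: [0.3, -0.5, -0.9]
gripper_width: 0.0402
gripper_force: 49.4
```

>>> {"method": "play_rows", "body": {"deltas": [[0,0,0,0],[0,0,0,0],[0,0,0,0],[0,0,0,0],[0,0,-0.02,0],[0,0,-0.05,0],[0,0,-0.09,0],[0,0,-0.13,0],[0,0,-0.17,0],[0,0,-0.18,0],[0,0,-0.18,0]], "fingers": -0.3}}

```text
time: 21.9
eef_pos: [0.5714, -0.3294, 0.203]
eef_rot: [3.135, 0.192, 0.005]
contact_force: [-0.2, 0.4, -0.9]
gripper_width: 0.056
gripper_force: 0.0
```

Run:
```python
from h import *
go(.615,-.006,.2,90)
a=eyes.get_image("scene")
cv2.imwrite("pics/s3.png",cv2.resize(a[100:300,70:340,::-1],None,fx=2.8,fy=2.8))
```

```text
row [ 0.0827 -0.3157  0.0028] roll -0.461 h0 7.0 R2 [ 0.003 -0.001 -1.   ] at [ 0.5714 -0.3294  0.203 ] t 21.9
```

View pics/s3.png

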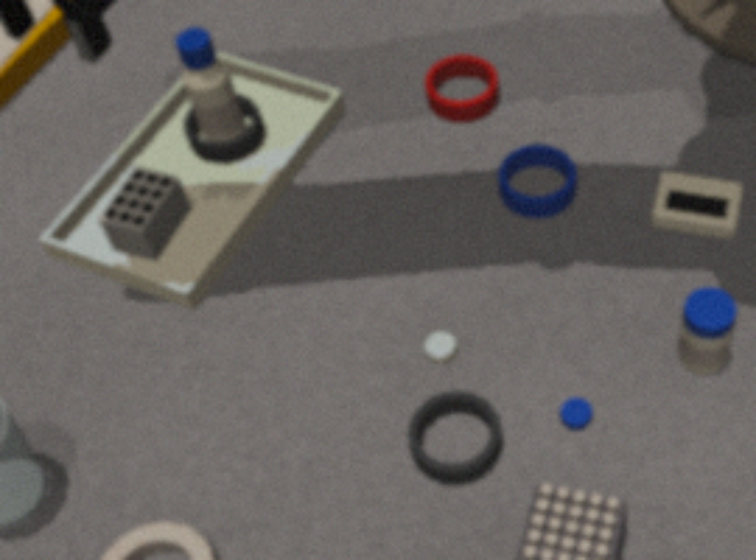

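The tray kit is complete: block flat with wells up, bottle standing in its ring. Now the second ring.

>>> {"method": "play_rows", "body": {"deltas": [[0.01,-0.045,0,-0.047],[0.02,-0.09,0,-0.094],[0.035,-0.135,0,-0.141],[0.047,-0.18,0,-0.188],[0.06,-0.225,0,-0.235],[0.07,-0.265,0,-0.282],[0.079,-0.3,0,-0.329],[0.083,-0.316,0,-0.376],[0.083,-0.316,0,-0.423],[0.083,-0.316,0,-0.461],[0.083,-0.316,0,-0.461],[0.083,-0.316,0,-0.461]], "fingers": -1}}

```text
time: 23.15
eef_pos: [0.6141, -0.0053, 0.1995]
eef_rot: [-2.225, -2.216, 0.002]
contact_force: [0.3, -0.2, -0.8]
gripper_width: 0.0855
gripper_force: 0.0
```

Run:
```python
from h import *
go(.615,-.006,.005,90)
```

```text
row [-0.0007  0.0012  0.1945] roll -0.0013 h0 89.8 R2 [-0.001 -0.    -1.   ] at [ 0.6141 -0.0053  0.1995] t 23.15
```

>>> {"method": "play_rows", "body": {"deltas": [[-0.001,0.001,0.04,0],[-0.001,0.001,0.08,0],[-0.001,0.001,0.115,0],[-0.001,0.001,0.145,0],[-0.001,0.001,0.165,0],[-0.001,0.001,0.18,0],[-0.001,0.001,0.188,0],[-0.001,0.001,0.193,0],[-0.001,0.001,0.193,0],[-0.001,0.001,0.193,0]]}}

```text
time: 24.15
eef_pos: [0.6161, -0.006, 0.008]
eef_rot: [2.221, 2.221, 0.001]
contact_force: [-0.5, 0.3, -0.9]
gripper_width: 0.0855
gripper_force: 0.0
```

>>> {"method": "play_rows", "body": {"deltas": [[0,0,0,0],[0,0,0,0],[0,0,0,0],[0,0,0,0],[0,0,0,0],[0,0,0,0]], "fingers": 1, "force": 60}}

```text
time: 24.75
eef_pos: [0.6158, -0.0059, 0.0083]
eef_rot: [-2.221, -2.221, -0.001]
contact_force: [-4.7, 0.3, 14.2]
gripper_width: 0.0623
gripper_force: 63.1
```

>>> {"method": "play_rows", "body": {"deltas": [[0,0,-0.01,0],[0,0,-0.04,0],[0,0,-0.08,0],[0,0,-0.12,0],[0,0,-0.15,0],[0,0,-0.15,0],[0,0,-0.15,0]]}}

```text
time: 25.45
eef_pos: [0.6157, -0.0057, 0.1579]
eef_rot: [2.221, 2.222, 0.002]
contact_force: [0.0, 0.2, -4.6]
gripper_width: 0.062
gripper_force: 68.4
```

Run:
```python
from h import *
go(.524,.307,.16,120)
```

```text
row [ 0.3128 -0.0916 -0.002 ] roll -0.1665 h0 90.0 R2 [ 0.001  0.001 -1.   ] at [ 0.6157 -0.0057  0.1579] t 25.45
```

>>> {"method": "play_rows", "body": {"deltas": [[0.015,-0.005,0,0],[0.045,-0.014,0,0],[0.09,-0.027,0,0],[0.135,-0.04,0,0],[0.18,-0.053,0,0],[0.225,-0.066,0,0],[0.265,-0.078,0,0],[0.295,-0.087,0,0],[0.312,-0.092,0.02,0],[0.313,-0.092,0.05,0],[0.313,-0.092,0.08,0],[0.313,-0.092,0.09,0]]}}

```text
time: 26.65
eef_pos: [0.521, 0.3064, 0.0635]
eef_rot: [-2.22, -2.222, 0.009]
contact_force: [0.1, 0.4, -3.6]
gripper_width: 0.0624
gripper_force: 68.3
```

>>> {"method": "play_rows", "body": {"deltas": [[0,0,0,0],[0,0,0,0],[0,0,0.015,0],[0,0,0.025,0],[0,0,0.033,0],[0,0,0.04,0],[0,0,0.045,0],[0,0,0.045,0],[0,0,0.045,0]]}}

```text
time: 27.55
eef_pos: [0.5237, 0.3069, 0.0223]
eef_rot: [2.221, 2.221, -0.0]
contact_force: [-0.5, 0.4, -2.5]
gripper_width: 0.0622
gripper_force: 68.3
```

>>> {"method": "play_rows", "body": {"deltas": [[0,0,0.003,0],[0,0,0.006,0],[0,0,0.008,0],[0,0,0.0095,0],[0,0,0.0095,0]]}}

```text
time: 28.05
eef_pos: [0.5235, 0.307, 0.0134]
eef_rot: [-2.221, -2.221, -0.0]
contact_force: [-6.1, -2.8, 12.9]
gripper_width: 0.0627
gripper_force: 70.2
```

>>> {"method": "play_rows", "body": {"deltas": [[0,0,0,0],[0,0,0,0],[0,0,0,0],[0,0,0,0],[0,0,-0.03,0],[0,0,-0.08,0],[0,0,-0.13,0],[0,0,-0.17,0],[0,0,-0.2,0],[0,0,-0.2,0],[0,0,-0.2,0]], "fingers": -1}}

```text
time: 29.15
eef_pos: [0.5235, 0.3072, 0.213]
eef_rot: [-2.221, -2.222, -0.002]
contact_force: [0.1, -0.8, -1.1]
gripper_width: 0.0855
gripper_force: 0.0
```

Run:
```python
from h import *
st=env.state();im=eyes.get_image("wrist")[:,:,::-1];cv2.imwrite("pics/w7.png",im)
C=cal("wrist",st);m=(cv2.cvtColor(im,cv2.COLOR_BGR2HSV)[...,2]<72).astype(np.uint8)
m[300:]=0
for c in cv2.findContours(m,0,1)[0]:
    if cv2.contourArea(c)>800: print(c[:,0].min(0),c[:,0].max(0),circ(ray(C,cv2.convexHull(c)[:,0],.019)))
go(.457,.1155,.2,90)
```

```text
[133 269] [186 299] (array([0.38700474, 0.18541545]), np.float64(0.031128583024652823))
[252 148] [318 214] (array([0.52487363, 0.30723556]), np.float64(0.033457999125745444))
row [-0.1915 -0.0662  0.0122] roll 0.0001 h0 90.0 R2 [-0.001 -0.    -1.   ] at [0.5232 0.307  0.2121] t 29.2
```

View pics/w7.png

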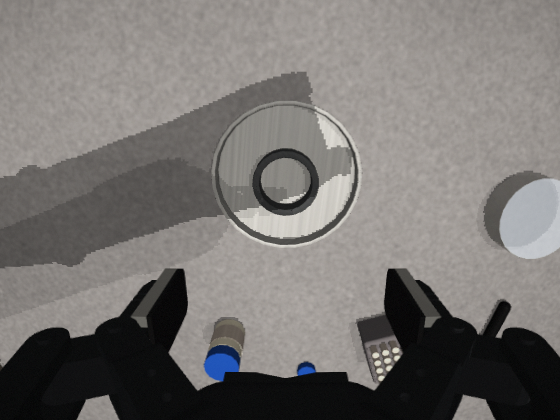

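The ring lies flat in the dish, centred on pixel (285,181). Last is the jar.

>>> {"method": "play_rows", "body": {"deltas": [[-0.03,-0.01,0,0],[-0.07,-0.024,0,0],[-0.115,-0.04,0,0],[-0.155,-0.054,0,0],[-0.182,-0.064,0,0],[-0.191,-0.066,0.02,0],[-0.191,-0.066,0.04,0],[-0.191,-0.066,0.07,0],[-0.191,-0.066,0.09,0],[-0.191,-0.066,0.09,0],[-0.191,-0.066,0.09,0]]}}

```text
time: 30.3
eef_pos: [0.4573, 0.1153, 0.1225]
eef_rot: [2.222, 2.221, -0.003]
contact_force: [0.5, 0.3, -0.1]
gripper_width: 0.0854
gripper_force: 0.0
```

Run:
```python
from h import *
go(.457,.1155,.028,90)
```

```text
row [ 0.0003 -0.0002  0.0945] roll -0.0002 h0 90.0 R2 [-0.001 -0.002 -1.   ] at [0.4573 0.1153 0.1225] t 30.3
```

>>> {"method": "play_rows", "body": {"deltas": [[0,0,0.025,0],[0,0,0.045,0],[0,0,0.065,0],[0,0,0.08,0],[0,0,0.09,0],[0,0,0.094,0],[0,0,0.094,0],[0,0,0.094,0]]}}

```text
time: 31.1
eef_pos: [0.458, 0.1161, 0.0294]
eef_rot: [2.221, 2.221, 0.001]
contact_force: [0.0, 0.8, -0.6]
gripper_width: 0.0853
gripper_force: 0.0
```

>>> {"method": "play_rows", "body": {"deltas": [[0,0,0,0],[0,0,0,0],[0,0,0,0],[0,0,0,0],[0,0,0,0],[0,0,0,0],[0,0,0,0],[0,0,0,0]], "fingers": 1, "force": 40}}

```text
time: 31.9
eef_pos: [0.4577, 0.1161, 0.0291]
eef_rot: [-2.221, -2.221, -0.001]
contact_force: [-2.3, -0.1, 9.8]
gripper_width: 0.0369
gripper_force: 38.9
```

>>> {"method": "play_rows", "body": {"deltas": [[0,0,-0.01,0],[0,0,-0.03,0],[0,0,-0.055,0],[0,0,-0.075,0],[0,0,-0.08,0],[0,0,-0.08,0],[0,0,-0.08,0]]}}

```text
time: 32.6
eef_pos: [0.4572, 0.116, 0.1083]
eef_rot: [-2.221, -2.222, 0.001]
contact_force: [-0.8, -0.0, -1.1]
gripper_width: 0.0371
gripper_force: 40.2
```

Run:
```python
from h import *
go(.525,.307,.11,90)
```

```text
row [ 0.1909  0.0678 -0.0018] roll 0.0002 h0 90.0 R2 [-0.001 -0.    -1.   ] at [0.4572 0.116  0.1083] t 32.6
```

>>> {"method": "play_rows", "body": {"deltas": [[0.01,0.003,0,0],[0.025,0.009,0,0],[0.045,0.016,0,0],[0.068,0.024,0,0],[0.09,0.032,0,0],[0.112,0.04,0,0],[0.135,0.048,0,0],[0.157,0.056,0,0],[0.175,0.062,0,0],[0.187,0.066,0,0],[0.191,0.068,0,0],[0.191,0.068,0,0]]}}

```text
time: 33.8
eef_pos: [0.5255, 0.3074, 0.1083]
eef_rot: [2.22, 2.222, -0.001]
contact_force: [0.8, -0.3, -0.8]
gripper_width: 0.0366
gripper_force: 40.2
```

>>> {"method": "play_rows", "body": {"deltas": [[0,0,0,0],[0,0,0.01,0],[0,0,0.02,0],[0,0,0.03,0],[0,0,0.035,0],[0,0,0.035,0],[0,0,0.035,0]]}}

```text
time: 34.5
eef_pos: [0.5257, 0.3068, 0.0737]
eef_rot: [2.221, 2.221, -0.0]
contact_force: [-0.0, -0.4, -0.8]
gripper_width: 0.0368
gripper_force: 40.2
```

Run:
```python
from h import *
go(.525,.3075,.0345,90)
cv2.imwrite("pics/w8.png",eyes.get_image("wrist")[:,:,::-1])
```

```text
row [ 0.0007 -0.0007  0.0392] roll -0.0 h0 90.0 R2 [-0. -0. -1.] at [0.5257 0.3068 0.0737] t 34.5
```

View pics/w8.png

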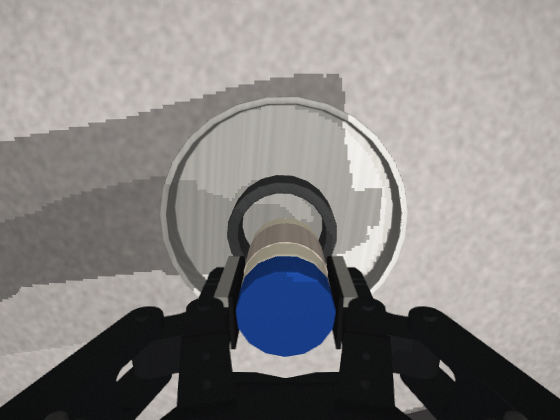

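The jar (285,240) lines up with the ring hole (284). I'll lower it.

>>> {"method": "play_rows", "body": {"deltas": [[0.001,-0.001,0.006,0],[0.001,-0.001,0.012,0],[0.001,-0.001,0.018,0],[0.001,-0.001,0.024,0],[0.001,-0.001,0.029,0],[0.001,-0.001,0.033,0],[0.001,-0.001,0.036,0],[0.001,-0.001,0.038,0],[0.001,-0.001,0.0395,0],[0.001,-0.001,0.0395,0],[0.001,-0.001,0.0395,0]]}}

```text
time: 35.65
eef_pos: [0.5247, 0.308, 0.0343]
eef_rot: [2.221, 2.221, 0.0]
contact_force: [0.2, -1.0, -1.4]
gripper_width: 0.0369
gripper_force: 40.3
```

>>> {"method": "play_rows", "body": {"deltas": [[0,0,0.0005,0],[0,0,0.0005,0],[0,0,0.0005,0],[0,0,0.0005,0],[0,0,0.0005,0],[0,0,-0.02,0],[0,0,-0.05,0],[0,0,-0.09,0],[0,0,-0.14,0],[0,0,-0.18,0],[0,0,-0.18,0],[0,0,-0.18,0]], "fingers": -1}}

```text
time: 36.85
eef_pos: [0.5247, 0.3083, 0.2151]
eef_rot: [-2.221, -2.222, -0.003]
contact_force: [-0.8, 0.2, -1.2]
gripper_width: 0.0852
gripper_force: 0.0
```

Run:
```python
from h import *
a,b=eyes.get_image("wrist"),eyes.get_image("scene");cv2.imwrite("pics/f.png",np.hstack([cv2.resize(a,(400,300)),cv2.resize(b,(400,300))])[:,:,::-1])
```

```text
(no output)
```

View pics/f.png

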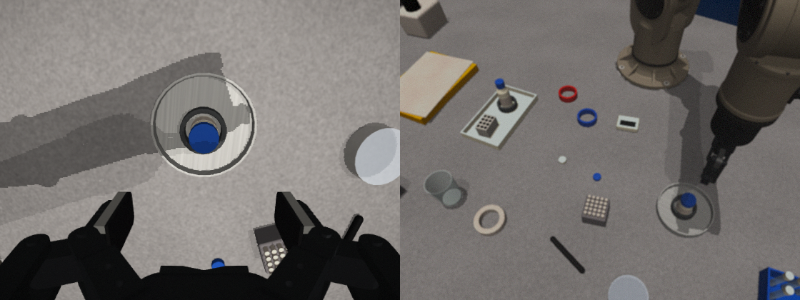

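Both kits are in place: the jar stands in its ring in the dish, the bottle, ring and block are in the tray, and the tip box hasn't moved. Handing in.

```bash
python3 -c "
from cell import env
print(env.finish_job())"
```

```text
the job is handed in; nothing more can be done
None
```

I made up both kits and handed the job in at about 37 s of the 122 s allowed; the final pictures show everything standing as asked and the tip box unmoved, but the hand-in call gave no verdict.

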